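# Move the reading magnifier to the reading stand and lock it on the ball

## Robot

A 6-joint arm with a two-finger parallel gripper is mounted at the origin on a cart in front of the work surface, level with it; the furniture and walls round the work are solid. World frame = base frame: x ahead of the robot, y to its left, z up, the work surface at z = 0. Lengths are in m, angles in degrees, forces in N, time in s.
With the tool pointing down it reaches from about 0.35 to 0.875 m from the base axis. Payload 4.2 kg.
Tool frame: the origin (TCP) lies on the centre line of the jaws, within the pads' length; the fingertips stand 22 mm ahead of it and the grasp point (between the pads) lies 3 mm ahead of it (r.tcp_to_tips is the distance from the TCP to the fingertips, in m); z points along the fingers, y is the line along which they close (so a half turn about z gives the same grasp; the last joint's range is limited). The gripper opens to 87 mm and grips with 3 to 60 N. Pads are 19 mm wide; open, the fingers measure 117 mm over their backs; the gripper's body (75 mm by 190 mm) begins 51 mm behind the grasp point.
Start: joints at [-53.881, 22.042, 0.453, 0, -68.411, -14.817], TCP at [0.227, -0.582, 0.245] pointing down, gripper open.
Joint ranges: [-179.83, 179.83], [-69.29, 118.12], [-61.27, 80.66], [-181.25, 117.63], [-171.15, -9.14], [-177.46, 177.46]. Speed limits (degrees/s): [159.86, 159.86, 180, 180, 180, 180].

## Interface

Orientations are given as a 3x3 rotation matrix whose columns are the frame's x, y, z axes.
In Python, from station import r gives the robot as it stands.
- The arm moves only by the tool apply_moves, never from a script. Its argument "plan" is a list of rows, each an object with "grip": the opening, from 0 (shut) to 1 (fully open); "offset": the shift along the tool's x, y, z in cm, a list of three; "spin": the turn about the tool's z in rad. A call has 1 to 5 rows; each row is the pose to reach, as a shift and turn from the pose commanded when the call began, along the tool's axes at that moment; what a row does not reach only later rows make up. A row lasts 1/10 s, in which the tool goes at most 50 mm and 8.59 degrees, less where a joint would pass 70% of its speed; a pose out of reach is approached as far as the arm can. A call with a gripper value outside its range is refused whole. The fingers move at their own pace and stop on an object; the grip force is fixed at half the most. Time passes only in rows, so rows that repeat a pose let the fingers close. It gives the time, the measured TCP pose, the force, the opening and the grip force at its end, in the units of the state.
- r.sense(): the state, without advancing time (a new reading comes with each control period).
- r.capture(name): name is "side" or "top"; returns a dict with "img" (480x640x3 uint8, blue, green, red), "depth" (480x640 float32, m along the optical axis (not along the pixel's ray), 0 where there is no reading), "mtx" (3x3 intrinsics, pixels), "R" (3x3) and "t" (3): a world point X has camera coordinates R X + t. Camera axes: x right, y down, z forward; pixel columns grow to the right and rows downward; lengths in m; the calibration is good to about 2 mm. A picture is of the moment at which its call begins.
- r.finish_job(): hands the job in; it is judged then, once.
The state is a dict: "time_s": time; "joints": joint angles; "joint_velocities": joint speeds; "effort": joint torques, N m; "tcp_pos": TCP position; "ee_rot": TCP orientation; "wrist_force": force on the tool from outside, world axes, zero at the start; "moment": the same for the moment, N m; "gripper_width": opening from 0.0 (shut) to 1.0 (fully open); "gripper_force": force on a finger pad.
Only numpy, scipy, OpenCV 4.12 (cv2) and the standard library are available. Lean on these libraries where they do the work, as an engineer would, in place of code of your own. Each camera call takes 0.05 s, during which the arm holds its last target. There are 200 camera calls.

## Task

Unlock the magnifier from its parking stand by raising its red handle as far as it goes, set it down fully home on the ball of the reading stand, with the lens over the white reading spot and the handle still up, then press the handle all the way down so that it locks. The column of the reading stand can be at any height, so feel for the seat: never let the magnifier drop onto it, nor push or knock hard on either stand; leave the test cassette and the small bottle where they are.

Things in the scene. Friction and masses are not known exactly. Their poses are not given: they have to be found in the camera images.
- parking_stand: Round blue foot (96 mm across, 10 mm thick) with a short fixed aluminium column that carries a steel ball stud; the magnifier starts locked on it. Fixed to the table. Origin on the column's axis at table height, z up. Ball 32 mm across, centre 95 mm up; under it a 16 mm neck, a spigot 32 mm across (22 to 32 mm below the ball's centre, led in) and a flat collar 74 mm across, top 32 mm below the ball's centre.
- reading_stand: Grey plate (205 x 96 x 8 mm), fixed to the table, with a sleeve and a height-adjustable aluminium column that carries the same ball, spigot and collar as the parking stand. Origin on the column's axis at table height, z up, -x towards the reading spot. The ball's centre stands 95 to 140 mm above the table, clamped at a height that is not reported; it does not give under the hand.
- reading_spot (a point): Centre of the white field on the reading stand's plate, 8 mm above the table, 105 mm from the column's axis along the stand's -x; the test cassette lies about there. The lens has to end above this point.
- socket (a point): Centre of the magnifier's ball socket: the ball's centre sits here when home. Axes of the magnifier: z up the socket's axis, +x to the red handle, -x to the lens. Black round housing 45 mm across, from 32 mm below (foot flange 70 mm across, 4 mm thick) to 25 mm above this point; straight bore 35 mm wide, open below (1.5 mm play all round, over ball and spigot). Home, its foot stands flat on the collar.
- grip_block (a point): Centre of the orange grip block on top of the magnifier's housing, 44 mm above the socket's centre: 26 mm along x, 30 mm along y (grasp it across y), from 24 to 64 mm above the socket's centre. The housing below it is wider. The magnifier weighs 0.3 to 0.6 kg.
- lens (a point): Centre of the lens, a black ring 68 mm across on an arm, 105 mm from the socket's centre along the magnifier's -x and 10 mm above it.
- handle_hinge (a point): Hinge of the red handle on the magnifier: 26 mm from the socket's centre along +x and 6 mm above it; its axis runs along the magnifier's y.
- handle_pad (a point): Centre of the red pad at the handle's end, 45 mm from the hinge: 30 mm long, 14 mm wide (along y), 8 mm thick; when the handle is down it lies level, 71 mm from the socket's axis along +x and 8 mm above the socket's centre, with nothing beside it.
- handle (a joint): Handle angle in rad: 0 fully down (locked, hard stop), 0.95 fully raised (hard stop), pad 36 mm higher. A friction hinge (about 0.09 N m, so 2 N at the pad) holds it where it is left. Its latch swings under the ball as the handle goes down; from 0.3 up the ball passes freely; if the ball is not home, the latch strikes the ball and the handle does not go down.
- seat_pin (a joint): Green pin through the top of the grip block, in m: 0 with no ball in the socket, about 0.005 (standing 5 mm out of the block) when the ball is fully home; light spring under 1 N.
- cassette_centre (a point): Middle of the white test cassette (20 x 70 x 5 mm, very light), lying loose on the reading spot; leave it.
- buffer_centre (a point): Middle of a small white dropper bottle with a green band (29 mm across, 71 mm high), standing loose between the stands near the robot; this point is 35 mm above the table; leave it.

How it is judged:
By the outcome, as a careful person would: the job done as asked, in the order asked, and still so for the second after the job is handed in, with the robot touching nothing.
It also fails if it takes over 72 s, if anything falls off the work surface, if the arm or the gripper's body presses on something with over 40 N, if the wrist force passes 120 N, or if a joint passes its speed limit or range.

## Working session

There is one attempt and no reset: what is moved stays moved. The work goes in short steps, Python scripts to look and compute and a tool call to move; the robot and the scene stay as the last step left them, time stands still between calls to the robot, and variables do not carry over. Pictures are saved under pics/ and viewed, at most 10 in all, crops included, and the job is handed in when it is done.

Besides the shell and the picture viewer there is one more tool, called in YAML: its name, and indented under it one key for each argument. apply_moves: Moves the arm, as the interface text tells. Its arguments: {"type":"object","properties":{"plan":{"type":"array"}},"required":["plan"]}

```bash
mkdir -p pics
python3 - <<'E'
from station import r
import cv2,numpy as np
s=r.sense();print({k:np.round(v,3).tolist() for k,v in s.items()})
for n in("side","top"):
    c=r.capture(n);cv2.imwrite(f"pics/{n}0.png",c["img"]);np.savez(f"{n}0.npz",**c);print(n,c["mtx"].round(1).tolist(),c["R"].round(3).tolist(),c["t"].round(3).tolist())
E
```

```text
{'time_s': 0.0, 'joints': [-53.88, 22.091, 0.38, -0.028, -68.413, -14.818], 'joint_velocities': [0.007, 0.134, -0.039, 0.07, -0.017, 0.008], 'effort': [0.002, -39.067, 18.741, 4.22, 0.011, -0.0], 'tcp_pos': [0.227, -0.582, 0.243], 'ee_rot': [[-0.932, -0.363, -0.001], [-0.363, 0.932, 0.002], [0.0, 0.002, -1.0]], 'wrist_force': [-0.308, -0.1, 0.467], 'moment': [-0.04, 0.037, -0.002], 'gripper_force': 0.0, 'gripper_width': 1.003}
side [[540.6, 0.0, 315.2], [0.0, 540.6, 251.2], [0.0, 0.0, 1.0]] [[0.996, -0.086, 0.01], [-0.067, -0.845, -0.531], [0.054, 0.528, -0.848]] [-0.497, 0.102, 0.963]
top [[596.5, 0.0, 325.4], [0.0, 596.5, 238.7], [0.0, 0.0, 1.0]] [[0.028, -1.0, -0.004], [-0.997, -0.027, -0.071], [0.071, 0.006, -0.997]] [-0.03, 0.508, 1.203]
```

View pics/side0.png

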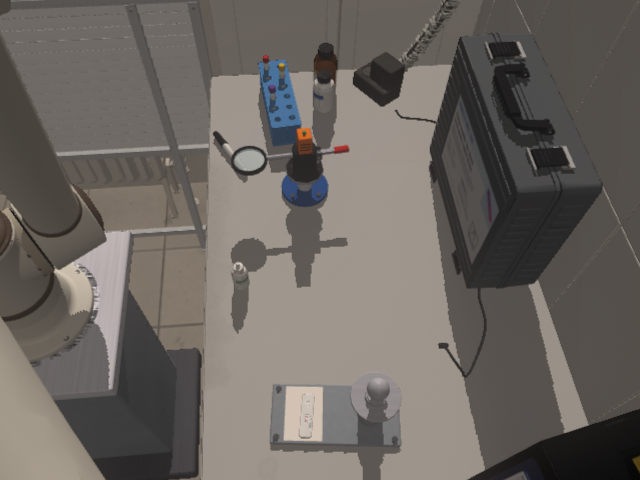

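View pics/top0.png

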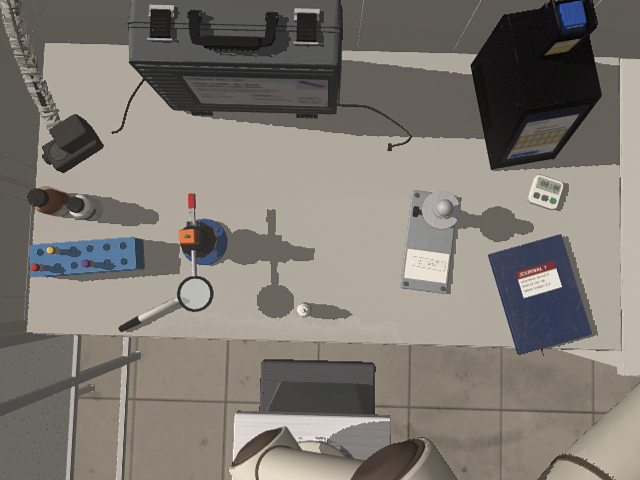

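Side view: magnifier locked at (305,140), red pad (342,149), lens (250,160), bottle (240,275), reading-stand ball (377,388). Top view: grip (188,237), pad (192,200), lens (195,293), ball (444,208), plate (430,243), bottle (304,310).

```bash
cat > h.py <<'E'
import cv2,numpy as np
def load(n): return dict(np.load(n))
def cloud(c):
    v,u=np.mgrid[:480,:640]; d=c["depth"]
    P=np.stack([(u-c["mtx"][0,2])/c["mtx"][0,0]*d,(v-c["mtx"][1,2])/c["mtx"][1,1]*d,d],-1)
    return (P-c["t"])@c["R"]          # R^T (P-t)
def plane(c,u,v,z):
    d=c["R"].T@np.linalg.solve(c["mtx"],[u,v,1.]); o=-c["R"].T@c["t"]; return o+d*(z-o[2])/d[2]
def two(c1,p1,c2,p2):
    A=[];b=[]
    for c,p in((c1,p1),(c2,p2)):
        d=c["R"].T@np.linalg.solve(c["mtx"],[*p,1.]);d/=np.linalg.norm(d);o=-c["R"].T@c["t"];M=np.eye(3)-np.outer(d,d);A.append(M);b.append(M@o)
    return np.linalg.lstsq(np.vstack(A),np.hstack(b),rcond=None)[0]
def proj(c,X):
    p=c["mtx"]@(c["R"]@np.asarray(X)+c["t"]);return p[:2]/p[2]
def hsv(c,lo,hi,roi=None):
    m=cv2.inRange(cv2.cvtColor(c["img"],cv2.COLOR_BGR2HSV),lo,hi)>0
    if roi: k=np.zeros_like(m);x0,y0,x1,y1=roi;k[y0:y1,x0:x1]=1;m&=k
    return m
RED=((0,150,90),(4,255,255));ORANGE=((6,150,90),(18,255,255));BLUE=((105,130,40),(125,255,255))
E
python3 - <<'E'
from h import *
rois={'top':dict(pad=(RED,(180,185,205,215)),grip=(ORANGE,(170,220,205,250)),foot=(BLUE,(175,210,235,270))),
'side':dict(pad=(RED,(325,140,355,160)),grip=(ORANGE,(290,120,320,160)),foot=(BLUE,(275,165,335,210)))}
for n in rois:
    c=load(n+"0.npz");P=cloud(c)
    for k,(col,roi) in rois[n].items():
        m=hsv(c,*col,roi);q=P[m&(c["depth"]>0)];v,u=np.nonzero(m)
        print(n,k,m.sum(),(u.mean().round(1),v.mean().round(1)),np.median(q,0).round(4),q.min(0).round(3),q.max(0).round(3))
    # lens & plate
    hs=cv2.cvtColor(c["img"],cv2.COLOR_BGR2HSV)
    for k,roi in dict(ball=dict(top=(410,185,465,235),side=(345,370,405,425)),lens=dict(top=(172,272,220,318),side=(225,142,272,178)),bottle=dict(top=(292,298,316,322),side=(228,260,252,295))).items():
        x0,y0,x1,y1=roi[n];q=P[y0:y1,x0:x1].reshape(-1,3)
        lo=dict(ball=.05,lens=.06,bottle=.02)[k];q=q[(q[:,2]>lo)&(q[:,2]<.3)]
        print(n,k,len(q),q.mean(0).round(4),q.min(0).round(3),q.max(0).round(3), 'hi',q[q[:,2]>q[:,2].max()-.006].mean(0).round(4))
        if k=="ball":
            z=q[:,2];print(np.histogram(z,np.arange(.05,.2,.006))); print("collar",)
c=load("top0.npz");P=cloud(c)
m=(abs(P[...,2]-.008)<.004);k=np.zeros_like(m);k[185:300,395:470]=1
hs=cv2.cvtColor(c["img"],cv2.COLOR_BGR2HSV);m&=k>0
w=m&(hs[...,2]<190)
pts=P[w][:,:2].astype(np.float32);print(cv2.minAreaRect(pts),len(pts))
E
```

```text
top pad 86 (np.float64(190.9), np.float64(200.7)) [0.5673 0.2411 0.109 ] [0.556 0.235 0.104] [0.581 0.248 0.114]
top grip 207 (np.float64(186.3), np.float64(236.2)) [0.4962 0.2347 0.1586] [0.484 0.22  0.146] [0.51  0.249 0.165]
top foot 152 (np.float64(208.2), np.float64(248.9)) [0.4632 0.2235 0.0102] [0.45  0.197 0.002] [0.541 0.274 0.017]
top ball 1160 [ 0.5632 -0.2339  0.1131] [ 0.529 -0.273  0.097] [ 0.6   -0.199  0.156] hi [ 0.5644 -0.2362  0.1518]
(array([  0,   0,   0,   0,   0,   0,   0,   4, 424, 451,  43,   1,   0,
         1,  23,  71, 121,  21,   0,   0,   0,   0,   0,   0,   0]), array([0.05 , 0.056, 0.062, 0.068, 0.074, 0.08 , 0.086, 0.092, 0.098,
       0.104, 0.11 , 0.116, 0.122, 0.128, 0.134, 0.14 , 0.146, 0.152,
       0.158, 0.164, 0.17 , 0.176, 0.182, 0.188, 0.194, 0.2  ]))
collar
top lens 1048 [0.3933 0.2267 0.1075] [0.359 0.193 0.101] [0.433 0.26  0.115] hi [0.3956 0.2257 0.1105]
top bottle 176 [0.3657 0.0223 0.0521] [0.352 0.009 0.02 ] [0.379 0.036 0.074] hi [0.365  0.0231 0.0713]
side pad 59 (np.float64(340.8), np.float64(148.3)) [0.568  0.2394 0.1085] [0.556 
[... 358 characters left out ...]
[ 0.5648 -0.237   0.1501]
(array([  0,   0,   0,   0,   0,   0,   0,   0, 891, 609, 107,   1,   0,
         6,  49, 140, 210,  20,   0,   0,   0,   0,   0,   0,   0]), array([0.05 , 0.056, 0.062, 0.068, 0.074, 0.08 , 0.086, 0.092, 0.098,
       0.104, 0.11 , 0.116, 0.122, 0.128, 0.134, 0.14 , 0.146, 0.152,
       0.158, 0.164, 0.17 , 0.176, 0.182, 0.188, 0.194, 0.2  ]))
collar
side lens 884 [0.3939 0.224  0.1067] [0.359 0.191 0.098] [0.434 0.26  0.113] hi [0.3949 0.2245 0.1087]
side bottle 307 [0.3662 0.0151 0.0457] [0.35  0.006 0.02 ] [0.38  0.03  0.071] hi [0.365  0.0206 0.069 ]
((0.5097168684005737, -0.2371305376291275), (0.23725789785385132, 0.15421612560749054), 1.1465356349945068) 2191
```

```bash
cat >> h.py <<'E'
def delta(s,X,yaw):
    """tool-frame shift (cm) and spin (rad) to TCP X with tool x pointing along yaw(deg)+180"""
    R=np.array(s["ee_rot"]);a=np.radians(yaw+180);x=np.array([np.cos(a),np.sin(a),0])
    v=R.T@x; return (R.T@(np.array(X)-s["tcp_pos"])*100).round(2),np.arctan2(v[1],v[0]).round(3)
E
python3 - <<'E'
from h import *
c=load("top0.npz")
hs=cv2.cvtColor(c["img"],cv2.COLOR_BGR2HSV)
print(hs[280,410],hs[260,425],hs[240,395],hs[230,425],hs[235,480])
for lo,hi,name in (((80,15,60),(130,90,175),'plate'),((0,0,200),(180,60,255),'white')):
    m=hsv(c,lo,hi,(395,185,470,300)).astype(np.uint8)
    cs=cv2.findContours(m,0,2)[0];k=max(cs,key=cv2.contourArea)
    b=cv2.boxPoints(cv2.minAreaRect(k));W=np.array([plane(c,u,v,.008)[:2] for u,v in b])
    print(name,cv2.contourArea(k),b.round(1).tolist(),W.round(4).tolist(),W.mean(0).round(4))
    for i in range(4):
        e=W[(i+1)%4]-W[i];print(np.linalg.norm(e).round(4),np.degrees(np.arctan2(e[1],e[0])).round(2))
E
python3 - <<'E'
from h import *
from station import r
print(delta(r.sense(),(.568,.240,.245),4.9))
E
```

```text
[  0   0 141] [ 19  18 227] [ 18  26 176] [  0   2 144] [ 18  26 176]
(array([-6.162e+01,  6.419e+01, -2.000e-02]), np.float64(0.286))Traceback (most recent call last):
  File "<stdin>", line 7, in <module>
ValueError: max() iterable argument is empty
```

apply_moves:
  plan:
    - {"grip": 0.5, "offset": [-3.4, 3.6, 0], "spin": 0.14}
    - {"grip": 0.5, "offset": [-6.8, 7.2, 0], "spin": 0.287}
    - {"grip": 0.5, "offset": [-10.2, 10.7, 0], "spin": 0.287}
    - {"grip": 0.5, "offset": [-13.6, 14.3, 0], "spin": 0.287}
    - {"grip": 0.5, "offset": [-17.0, 17.9, 0], "spin": 0.287}

```text
time_s: 0.6
tcp_pos: [0.3205, -0.3518, 0.2442]
ee_rot: [[-0.996, -0.084, -0.0], [-0.084, 0.996, 0.0], [0.0, 0.0, -1.0]]
wrist_force: [2.4, -0.1, 0.2]
gripper_width: 0.637
gripper_force: 0.0
```

apply_moves:
  plan:
    - {"grip": 0.5, "offset": [-2.2, 4.3, 0], "spin": 0}
    - {"grip": 0.5, "offset": [-4.5, 8.7, 0], "spin": 0}
    - {"grip": 0.5, "offset": [-6.8, 13.1, 0], "spin": 0}
    - {"grip": 0.5, "offset": [-9.1, 17.5, 0], "spin": 0}
    - {"grip": 0.5, "offset": [-11.4, 22.0, 0], "spin": 0}

```text
time_s: 1.1
tcp_pos: [0.4153, -0.1234, 0.2446]
ee_rot: [[-0.996, -0.085, 0.0], [-0.085, 0.996, 0.0], [-0.0, 0.0, -1.0]]
wrist_force: [1.2, -1.1, 0.5]
gripper_width: 0.497
gripper_force: 0.0
```

apply_moves:
  plan:
    - {"grip": 0.5, "offset": [-2.3, 4.4, 0], "spin": 0}
    - {"grip": 0.5, "offset": [-4.5, 8.8, 0], "spin": 0}
    - {"grip": 0.5, "offset": [-6.8, 13.2, 0], "spin": 0}
    - {"grip": 0.5, "offset": [-9.1, 17.6, 0], "spin": 0}
    - {"grip": 0.5, "offset": [-11.4, 22.0, 0], "spin": 0}

```text
time_s: 1.6
tcp_pos: [0.5102, 0.1055, 0.2444]
ee_rot: [[-0.996, -0.085, -0.0], [-0.085, 0.996, -0.0], [0.0, -0.0, -1.0]]
wrist_force: [1.4, -0.8, -0.1]
gripper_width: 0.5
gripper_force: 0.0
```

apply_moves:
  plan:
    - {"grip": 0.5, "offset": [-2.3, 4.4, 0], "spin": 0}
    - {"grip": 0.5, "offset": [-4.6, 8.8, 0], "spin": 0}
    - {"grip": 0.5, "offset": [-6.8, 13.1, 0], "spin": 0}
    - {"grip": 0.5, "offset": [-6.8, 13.1, 0], "spin": 0}

```text
time_s: 2.0
tcp_pos: [0.5681, 0.2446, 0.2424]
ee_rot: [[-0.996, -0.089, -0.001], [-0.089, 0.996, -0.0], [0.001, -0.0, -1.0]]
wrist_force: [-0.3, -0.7, 0.8]
gripper_width: 0.5
gripper_force: 0.0
```

Run:
```python
from h import *
from station import r
print(delta(r.sense(),(.568,.240,.120),4.9), r.sense()["wrist_force"])
c=load("top0.npz")
for lo,hi,name in (((0,0,100),(180,10,162),'plate'),((0,0,205),(180,60,255),'white')):
    m=hsv(c,lo,hi,(395,185,470,300)).astype(np.uint8)
    cs=cv2.findContours(m,0,2)[0];k=max(cs,key=cv2.contourArea)
    b=cv2.boxPoints(cv2.minAreaRect(k));W=np.array([plane(c,u,v,.008)[:2] for u,v in b])
    print(name,cv2.contourArea(k),b.round(1).tolist(),W.round(4).tolist(),W.mean(0).round(4))
    for i in range(4):
        e=W[(i+1)%4]-W[i];print(np.linalg.norm(e).round(4),np.degrees(np.arctan2(e[1],e[0])).round(2))
```

```text
(array([ 0.04, -0.45, 12.24]), np.float64(0.003)) [-0.32078966 -0.71642823  0.77693607]
plate 3145.5 [[399.79998779296875, 287.6000061035156], [412.0, 189.89999389648438], [457.79998779296875, 195.60000610351562], [445.6000061035156, 293.29998779296875]] [[0.4131, -0.1715], [0.6159, -0.193], [0.6065, -0.2881], [0.404, -0.2655]] [ 0.5099 -0.2295]
0.2039 -6.06
0.0955 -95.65
0.2037 173.63
0.0944 84.47
white 1148.0 [[403.70001220703125, 277.1000061035156], [407.5, 248.1999969482422], [449.0, 253.6999969482422], [445.1000061035156, 282.6000061035156]] [[0.4348, -0.179], [0.4944, -0.1859], [0.4854, -0.2713], [0.4258, -0.2642]] [ 0.4601 -0.2251]
0.06 -6.54
0.086 -96.05
0.06 173.18
0.0857 83.99
```

apply_moves:
  plan:
    - {"grip": 0.5, "offset": [0, -0.45, 4], "spin": 0}
    - {"grip": 0.5, "offset": [0, -0.45, 8], "spin": 0}
    - {"grip": 0.5, "offset": [0, -0.45, 11], "spin": 0}
    - {"grip": 0.5, "offset": [0, -0.45, 12.4], "spin": 0}
    - {"grip": 0.45, "offset": [0, -0.45, 12.5], "spin": 0}

```text
time_s: 2.5
tcp_pos: [0.5655, 0.2339, 0.1166]
ee_rot: [[-0.996, -0.084, -0.006], [-0.084, 0.996, -0.004], [0.006, -0.003, -1.0]]
wrist_force: [-0.4, 0.2, -0.6]
gripper_width: 0.476
gripper_force: 0.0
```

Run:
```python
from h import *
from station import r
s=r.sense();print(delta(s,(.568,.240,.120),4.9), s["tcp_pos"],s["wrist_force"])
a=r.capture("side");b=r.capture("top")
np.savez("side1.npz",**a)
A=cv2.resize(a["img"][90:210,250:410],None,fx=2.5,fy=2.5);B=cv2.resize(b["img"][150:270,130:290],None,fx=2.5,fy=2.5)
cv2.imwrite("pics/p1.png",np.hstack([A,B]))
```

```text
(array([-0.3 ,  0.59, -0.35]), np.float64(-0.001)) [0.56548735 0.23389826 0.11655253] [-0.38856002  0.2081601  -0.62984207]
```

View pics/p1.png

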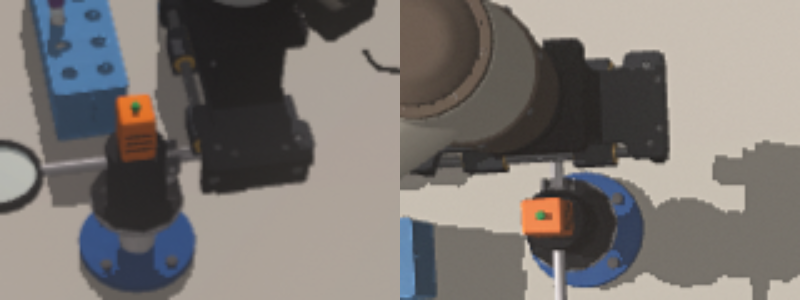

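The crop shows the gripper astride the handle at (250,150), well clear of the orange block at (137,128); it is about 5 mm off in y, so I centre it before closing.

apply_moves:
  plan:
    - {"grip": 0.4, "offset": [-0.1, 0.5, 0], "spin": 0}
    - {"grip": 0.35, "offset": [-0.1, 0.5, 0], "spin": 0}

```text
time_s: 2.8
tcp_pos: [0.5686, 0.2413, 0.1211]
ee_rot: [[-0.996, -0.085, 0.003], [-0.085, 0.996, 0.002], [-0.003, 0.002, -1.0]]
wrist_force: [0.5, 0.2, 0.1]
gripper_width: 0.387
gripper_force: 0.0
```

Run:
```python
from h import *
from station import r
s=r.sense();print(delta(s,(.568,.240,.117),4.9), s["tcp_pos"],s["wrist_force"],s["gripper_width"])
```

```text
(array([ 0.07, -0.13,  0.41]), np.float64(-0.0)) [0.56857276 0.24134203 0.121087  ] [0.47176988 0.24493792 0.08460054] 0.3866712698111962
```

apply_moves:
  plan:
    - {"grip": 0.3, "offset": [0, -0.1, 0.4], "spin": 0}
    - {"grip": 0.25, "offset": [0, -0.1, 0.4], "spin": 0}
    - {"grip": 0.22, "offset": [0, -0.1, 0.4], "spin": 0}
    - {"grip": 0.19, "offset": [0, -0.1, 0.4], "spin": 0}
    - {"grip": 0.17, "offset": [0, -0.1, 0.4], "spin": 0}

```text
time_s: 3.3
tcp_pos: [0.5679, 0.2394, 0.1156]
ee_rot: [[-0.996, -0.085, 0.0], [-0.085, 0.996, 0.0], [-0.0, 0.0, -1.0]]
wrist_force: [-0.1, 1.2, 0.2]
gripper_width: 0.187
gripper_force: 0.5
```

apply_moves:
  plan:
    - {"grip": 0.16, "offset": [0, 0, 0], "spin": 0}
    - {"grip": 0.14, "offset": [0, 0, 0], "spin": 0}
    - {"grip": 0.12, "offset": [0, 0, 0], "spin": 0}

```text
time_s: 3.6
tcp_pos: [0.5679, 0.2397, 0.1156]
ee_rot: [[-0.996, -0.084, 0.0], [-0.084, 0.996, 0.001], [-0.0, 0.001, -1.0]]
wrist_force: [-0.2, 1.7, 0.1]
gripper_width: 0.153
gripper_force: 30.0
```

apply_moves:
  plan:
    - {"grip": 0.1, "offset": [0.04, 0, -0.45], "spin": 0}
    - {"grip": 0.1, "offset": [0.13, 0, -0.89], "spin": 0}
    - {"grip": 0.1, "offset": [0.26, 0, -1.32], "spin": 0}
    - {"grip": 0.1, "offset": [0.43, 0, -1.74], "spin": 0}
    - {"grip": 0.1, "offset": [0.43, 0, -1.74], "spin": 0}

```text
time_s: 4.1
tcp_pos: [0.5628, 0.239, 0.1329]
ee_rot: [[-0.996, -0.084, -0.001], [-0.084, 0.996, 0.0], [0.001, 0.0, -1.0]]
wrist_force: [-2.3, 2.0, -6.2]
gripper_width: 0.154
gripper_force: 30.0
```

apply_moves:
  plan:
    - {"grip": 0.1, "offset": [0.22, 0, -0.4], "spin": 0}
    - {"grip": 0.1, "offset": [0.47, 0, -0.77], "spin": 0}
    - {"grip": 0.1, "offset": [0.76, 0, -1.12], "spin": 0}
    - {"grip": 0.1, "offset": [1.08, 0, -1.43], "spin": 0}
    - {"grip": 0.1, "offset": [1.08, 0, -1.43], "spin": 0}

```text
time_s: 4.6
tcp_pos: [0.5534, 0.2385, 0.1486]
ee_rot: [[-0.996, -0.085, 0.003], [-0.085, 0.996, 0.001], [-0.003, 0.001, -1.0]]
wrist_force: [2.2, 1.6, -5.6]
gripper_width: 0.155
gripper_force: 30.0
```

apply_moves:
  plan:
    - {"grip": 0.1, "offset": [0.26, 0, -0.21], "spin": 0}
    - {"grip": 0.1, "offset": [0.54, 0, -0.41], "spin": 0}
    - {"grip": 0.1, "offset": [0.64, 0, -0.47], "spin": 0}
    - {"grip": 0.1, "offset": [0.64, 0, -0.47], "spin": 0}

```text
time_s: 5.0
tcp_pos: [0.5482, 0.2381, 0.1535]
ee_rot: [[-0.996, -0.086, 0.005], [-0.086, 0.996, 0.002], [-0.005, 0.001, -1.0]]
wrist_force: [5.3, 1.8, -5.1]
gripper_width: 0.15
gripper_force: 30.0
```

Run:
```python
from h import *
from station import r
s=r.sense();print(s["tcp_pos"],s["wrist_force"],s["moment"])
a=r.capture("side");P=cloud(a)
m=hsv(a,*ORANGE,(285,115,325,165));q=P[m];print(m.sum(),np.median(q,0))
v,u=np.nonzero(m);print(u.mean(),v.mean())
cv2.imwrite("pics/p2.png",cv2.resize(a["img"][90:220,220:410],None,fx=3.5,fy=3.5))
```

```text
[0.548241   0.2381353  0.15346708] [ 5.26533959  1.78556497 -5.07005552] [ 0.549746   -1.76075662 -0.05312076]
287 [0.48864059 0.22067433 0.15941275]
299.49825783972125 139.06620209059233
```

View pics/p2.png

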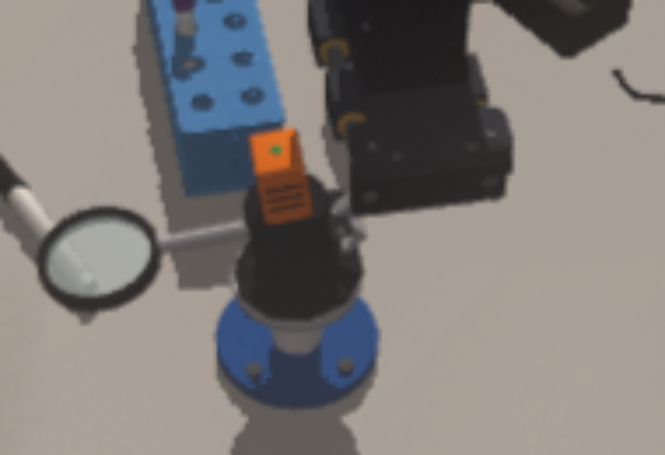

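The magnifier has tipped a few degrees toward the lens within its play (block at (275,150) leaning left), so the handle is at or near its stop. I'll ease back and release, then check the handle angle.

apply_moves:
  plan:
    - {"grip": 0.1, "offset": [-0.2, 0, 0.22], "spin": 0}
    - {"grip": 0.1, "offset": [-0.35, 0, 0.35], "spin": 0}
    - {"grip": 0.16, "offset": [-0.35, 0, 0.35], "spin": 0}
    - {"grip": 0.2, "offset": [-0.35, 0, 0.35], "spin": 0}
    - {"grip": 0.25, "offset": [-0.35, 0, 0.35], "spin": 0}

```text
time_s: 5.55
tcp_pos: [0.5487, 0.2369, 0.148]
ee_rot: [[-0.996, -0.085, -0.003], [-0.085, 0.996, -0.002], [0.003, -0.002, -1.0]]
wrist_force: [0.6, -0.4, 0.4]
gripper_width: 0.219
gripper_force: 0.0
```

apply_moves:
  plan:
    - {"grip": 0.3, "offset": [0, 0, 0], "spin": 0}
    - {"grip": 0.38, "offset": [0, 0, 0], "spin": 0}
    - {"grip": 0.45, "offset": [0, 0, -4], "spin": 0}
    - {"grip": 0.6, "offset": [-4, 0, -8], "spin": 0}
    - {"grip": 0.7, "offset": [-6, 0, -10], "spin": 0}

```text
time_s: 6.05
tcp_pos: [0.611, 0.2431, 0.2516]
ee_rot: [[-0.996, -0.086, 0.003], [-0.086, 0.996, 0.001], [-0.003, 0.001, -1.0]]
wrist_force: [0.1, 0.3, -0.3]
gripper_width: 0.545
gripper_force: 0.0
```

Run:
```python
from h import *
from station import r
s=r.sense();print(s["tcp_pos"],s["wrist_force"],s["gripper_width"])
out=[]
for n,rp,rg,z in(("side",(310,110,360,165),(285,115,325,165),(220,90)),("top",(170,180,215,225),(170,215,205,255),(130,160))):
    a=r.capture(n);P=cloud(a);np.savez(n+"2.npz",**a)
    for k,c,ro in(("pad",RED,rp),("grip",ORANGE,rg)):
        m=hsv(a,*c,ro);q=P[m]
        if len(q):v,u=np.nonzero(m);print(n,k,m.sum(),u.mean(),v.mean(),np.median(q,0).round(4),q.min(0).round(3),q.max(0).round(3))
    out.append(cv2.resize(a["img"][z[1]:z[1]+140,z[0]:z[0]+160],None,fx=2.5,fy=2.5))
cv2.imwrite("pics/p3.png",np.hstack(out))
```

```text
[0.61099421 0.24309588 0.25156632] [ 0.12943818  0.33798801 -0.28880294] 0.5445375109511432
side pad 63 336.8095238095238 139.9047619047619 [0.5586 0.2381 0.1346] [0.547 0.232 0.124] [0.57  0.245 0.142]
side grip 282 304.5248226950355 139.79432624113474 [0.4978 0.2219 0.1566] [ 0.45  -0.465 -0.002] [0.511 0.407 0.876]
top pad 80 188.575 203.9875 [0.5584 0.2395 0.1337] [0.548 0.233 0.124] [0.569 0.247 0.146]
top grip 207 186.54589371980677 235.45893719806764 [0.497  0.2341 0.1589] [ 0.422 -0.023  0.152] [0.512 0.249 1.236]
```

View pics/p3.png

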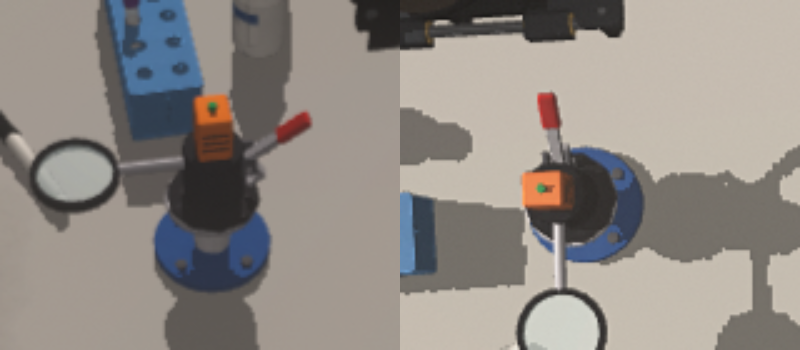

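The magnifier has settled upright (block (213,127)), but the pad at (293,127) shows the handle only about 0.6 rad up. I'll push it the rest of the way from outside with closed fingers, which avoids the twist from pinching it.

apply_moves:
  plan:
    - {"grip": 0, "offset": [0, 0, 4], "spin": 0}
    - {"grip": 0, "offset": [0, 0, 7], "spin": 0}
    - {"grip": 0, "offset": [0.5, 0, 9.5], "spin": 0}
    - {"grip": 0, "offset": [1.2, 0, 10.5], "spin": 0}
    - {"grip": 0, "offset": [1.5, 0, 10.6], "spin": 0}

```text
time_s: 6.65
tcp_pos: [0.5928, 0.2409, 0.1405]
ee_rot: [[-0.996, -0.085, -0.004], [-0.085, 0.996, -0.003], [0.004, -0.002, -1.0]]
wrist_force: [0.3, 0.5, 0.6]
gripper_width: 0.327
gripper_force: 0.0
```

apply_moves:
  plan:
    - {"grip": 0, "offset": [0, 0, 0], "spin": 0}
    - {"grip": 0, "offset": [0, 0, 0], "spin": 0}

```text
time_s: 6.85
tcp_pos: [0.5955, 0.2422, 0.1443]
ee_rot: [[-0.996, -0.085, 0.003], [-0.085, 0.996, 0.002], [-0.003, 0.001, -1.0]]
wrist_force: [-0.4, -0.6, -0.2]
gripper_width: 0.144
gripper_force: 0.0
```

Run:
```python
from h import *
from station import r
s=r.sense();print(delta(s,(.5937,.2425,.144),4.9),s["tcp_pos"],s["wrist_force"],s["gripper_width"])
```

```text
(array([0.18, 0.04, 0.03]), np.float64(-0.0)) [0.59551728 0.24223254 0.14433286] [-0.40541506 -0.56162312 -0.18413702] 0.1443445672897975
```

apply_moves:
  plan:
    - {"grip": 0, "offset": [0.4, 0, 0], "spin": 0}
    - {"grip": 0, "offset": [0.8, 0, 0], "spin": 0}
    - {"grip": 0, "offset": [1.1, 0, -0.1], "spin": 0}
    - {"grip": 0, "offset": [1.4, 0, -0.5], "spin": 0}
    - {"grip": 0, "offset": [1.7, 0, -0.9], "spin": 0}

```text
time_s: 7.35
tcp_pos: [0.5778, 0.2403, 0.152]
ee_rot: [[-0.996, -0.085, 0.001], [-0.085, 0.996, 0.0], [-0.001, 0.0, -1.0]]
wrist_force: [0.8, -0.0, 0.0]
gripper_width: 0.005
gripper_force: 0.5
```

apply_moves:
  plan:
    - {"grip": 0, "offset": [0.3, 0, -0.35], "spin": 0}
    - {"grip": 0, "offset": [0.6, 0, -0.7], "spin": 0}
    - {"grip": 0, "offset": [0.8, 0, -0.9], "spin": 0}
    - {"grip": 0, "offset": [0.8, 0, -0.9], "spin": 0}

```text
time_s: 7.75
tcp_pos: [0.5697, 0.2396, 0.1609]
ee_rot: [[-0.996, -0.085, 0.0], [-0.085, 0.996, 0.0], [-0.0, 0.0, -1.0]]
wrist_force: [1.2, -0.2, -0.1]
gripper_width: 0.008
gripper_force: 0.5
```

```bash
cat > look.py <<'E'
from h import *
from station import r
def look():
    s=r.sense();print(np.round(s["tcp_pos"],4),np.round(s["wrist_force"],1))
    for n,rp,rg in(("side",(300,105,360,165),(285,115,325,165)),("top",(170,180,215,230),(170,215,205,255))):
        a=r.capture(n);P=cloud(a)
        for k,c,ro in(("pad",RED,rp),("grip",ORANGE,rg)):
            m=hsv(a,*c,ro);q=P[m]
            if len(q):v,u=np.nonzero(m);print(n,k,m.sum(),u.mean().round(1),v.mean().round(1),np.median(q,0).round(4),q.min(0).round(3),q.max(0).round(3))
E
python3 -c "from look import *;look()"
```

```text
[0.5697 0.2396 0.1609] [ 1.2 -0.2 -0.1]
side pad 36 328.0 138.1 [0.5414 0.2345 0.1417] [0.537 0.23  0.134] [0.547 0.241 0.149]
side grip 291 300.3 139.0 [0.4902 0.2214 0.1594] [ 0.45  -0.465  0.001] [0.504 0.408 0.876]
top pad 18 188.5 214.0 [0.5389 0.2379 0.1399] [0.537 0.232 0.133] [0.541 0.243 0.145]
top grip 215 186.6 240.2 [0.489  0.2333 0.1617] [ 0.422 -0.023  0.001] [0.502 0.287 1.236]
```

apply_moves:
  plan:
    - {"grip": 0, "offset": [0.2, 0, -0.2], "spin": 0}
    - {"grip": 0, "offset": [0.4, 0, -0.4], "spin": 0}
    - {"grip": 0, "offset": [0.4, 0, -0.4], "spin": 0}

```text
time_s: 8.15
tcp_pos: [0.5656, 0.2391, 0.1646]
ee_rot: [[-0.996, -0.085, -0.0], [-0.085, 0.996, -0.0], [0.0, -0.0, -1.0]]
wrist_force: [0.9, -0.0, -0.2]
gripper_width: 0.006
gripper_force: 0.5
```

apply_moves:
  plan:
    - {"grip": 0, "offset": [0.2, 0, -0.1], "spin": 0}
    - {"grip": 0, "offset": [0.4, 0, -0.2], "spin": 0}
    - {"grip": 0, "offset": [0.4, 0, -0.2], "spin": 0}

```text
time_s: 8.45
tcp_pos: [0.562, 0.239, 0.1668]
ee_rot: [[-0.996, -0.085, 0.001], [-0.085, 0.996, 0.001], [-0.001, 0.0, -1.0]]
wrist_force: [2.3, -0.1, -0.7]
gripper_width: 0.003
gripper_force: 1.2
```

```bash
python3 -c "from look import *;look()"
```

```text
[0.562  0.239  0.1668] [ 2.3 -0.1 -0.7]
side pad 25 324.8 137.3 [0.5357 0.2348 0.1454] [0.532 0.23  0.138] [0.539 0.24  0.153]
side grip 290 300.2 139.0 [0.49   0.2211 0.1594] [ 0.45  -0.465 -0.   ] [0.504 0.41  0.876]
top pad 8 188.2 217.4 [0.5331 0.2379 0.1405] [0.531 0.232 0.139] [0.533 0.242 0.143]
top grip 213 186.5 240.4 [0.4889 0.2333 0.1624] [ 0.422 -0.023  0.156] [0.502 0.248 1.236]
```

apply_moves:
  plan:
    - {"grip": 0, "offset": [0.2, 0, -0.1], "spin": 0}
    - {"grip": 0, "offset": [0.4, 0, -0.2], "spin": 0}
    - {"grip": 0, "offset": [0.4, 0, -0.2], "spin": 0}

```text
time_s: 8.85
tcp_pos: [0.5593, 0.2392, 0.1691]
ee_rot: [[-0.996, -0.085, 0.004], [-0.085, 0.996, 0.002], [-0.004, 0.002, -1.0]]
wrist_force: [6.3, -0.1, -1.7]
gripper_width: 0.006
gripper_force: 3.0
```

apply_moves:
  plan:
    - {"grip": 0, "offset": [0.15, 0, -0.08], "spin": 0}
    - {"grip": 0, "offset": [0.3, 0, -0.15], "spin": 0}
    - {"grip": 0, "offset": [0.3, 0, -0.15], "spin": 0}

```text
time_s: 9.15
tcp_pos: [0.5576, 0.2394, 0.1706]
ee_rot: [[-0.996, -0.085, 0.007], [-0.085, 0.996, 0.003], [-0.007, 0.003, -1.0]]
wrist_force: [10.5, 0.4, -4.1]
gripper_width: 0.006
gripper_force: 4.8
```

Force now climbs steeply, so the handle is at its stop. I back off gently and check.

apply_moves:
  plan:
    - {"grip": 0, "offset": [-0.5, 0, 0], "spin": 0}
    - {"grip": 0, "offset": [-1.0, 0, 0], "spin": 0}
    - {"grip": 0, "offset": [-1.6, 0, 0], "spin": 0}
    - {"grip": 0.2, "offset": [-3.5, 0, -1], "spin": 0}
    - {"grip": 0.5, "offset": [-6.5, 0, -5], "spin": 0}

```text
time_s: 9.65
tcp_pos: [0.6163, 0.2425, 0.2155]
ee_rot: [[-0.996, -0.085, -0.012], [-0.085, 0.996, -0.006], [0.013, -0.005, -1.0]]
wrist_force: [1.1, 1.2, -0.9]
gripper_width: 0.111
gripper_force: 0.0
```

```bash
python3 -c "from look import *;look()"
```

```text
[0.6163 0.2425 0.2155] [ 1.1  1.2 -0.9]
side pad 51 331.4 136.7 [0.5478 0.2372 0.143 ] [0.54  0.232 0.13 ] [0.557 0.247 0.152]
side grip 284 304.6 139.7 [0.4979 0.2227 0.1565] [ 0.486  0.217 -0.001] [0.511 0.407 0.163]
top pad 64 186.9 208.7 [0.5479 0.24   0.1438] [0.539 0.234 0.129] [0.558 0.246 0.156]
top grip 202 186.4 235.4 [0.4969 0.2342 0.1591] [ 0.422 -0.023  0.152] [0.512 0.25  1.236]
```

apply_moves:
  plan:
    - {"grip": 0.6, "offset": [2, 0, -3], "spin": 0}
    - {"grip": 0.6, "offset": [6.5, 0, -3.5], "spin": 0}
    - {"grip": 0.6, "offset": [11, 0.1, -3.5], "spin": 0}
    - {"grip": 0.6, "offset": [11.9, 0.1, -3.5], "spin": 0}
    - {"grip": 0.6, "offset": [11.9, 0.1, -3], "spin": 0}

```text
time_s: 10.25
tcp_pos: [0.5, 0.2347, 0.2513]
ee_rot: [[-0.996, -0.086, 0.002], [-0.086, 0.996, 0.001], [-0.002, 0.001, -1.0]]
wrist_force: [0.5, 0.4, -0.8]
gripper_width: 0.58
gripper_force: 0.0
```

apply_moves:
  plan:
    - {"grip": 0.6, "offset": [0, 0, 0], "spin": 0}
    - {"grip": 0.6, "offset": [0, 0, 0], "spin": 0}

```text
time_s: 10.45
tcp_pos: [0.5019, 0.2348, 0.2493]
ee_rot: [[-0.996, -0.084, -0.001], [-0.084, 0.996, -0.001], [0.001, -0.001, -1.0]]
wrist_force: [0.5, 0.4, -0.6]
gripper_width: 0.596
gripper_force: 0.0
```

Run:
```python
from h import *
from station import r
s=r.sense();print(delta(s,(.4976,.2342,.146),4.9),s["tcp_pos"],s["wrist_force"],s["gripper_width"])
```

```text
(array([ 0.43, -0.02, 10.33]), np.float64(-0.001)) [0.50191987 0.23484747 0.24928055] [ 0.49529328  0.35197061 -0.60098499] 0.5963471622870656
```

apply_moves:
  plan:
    - {"grip": 0.6, "offset": [0.4, 0, 4], "spin": 0}
    - {"grip": 0.6, "offset": [0.4, 0, 7.5], "spin": 0}
    - {"grip": 0.6, "offset": [0.4, 0, 9.4], "spin": 0}
    - {"grip": 0.6, "offset": [0.4, 0, 10.1], "spin": 0}
    - {"grip": 0.55, "offset": [0.4, 0, 10.1], "spin": 0}

```text
time_s: 10.95
tcp_pos: [0.4975, 0.2342, 0.1478]
ee_rot: [[-0.996, -0.084, -0.002], [-0.084, 0.996, -0.002], [0.002, -0.002, -1.0]]
wrist_force: [-0.1, 0.1, 0.6]
gripper_width: 0.574
gripper_force: 0.0
```

apply_moves:
  plan:
    - {"grip": 0.5, "offset": [0, 0, 0], "spin": 0}
    - {"grip": 0.46, "offset": [0, 0, 0], "spin": 0}
    - {"grip": 0.42, "offset": [0, 0, 0], "spin": 0}
    - {"grip": 0.38, "offset": [0, 0, 0], "spin": 0}
    - {"grip": 0.36, "offset": [0, 0, 0], "spin": 0}

```text
time_s: 11.45
tcp_pos: [0.4971, 0.2345, 0.1494]
ee_rot: [[-0.996, -0.085, 0.001], [-0.085, 0.996, 0.001], [-0.001, 0.001, -1.0]]
wrist_force: [0.0, 0.1, 0.0]
gripper_width: 0.384
gripper_force: 0.0
```

apply_moves:
  plan:
    - {"grip": 0.34, "offset": [0, 0, 0], "spin": 0}
    - {"grip": 0.32, "offset": [0, 0, 0], "spin": 0}
    - {"grip": 0.3, "offset": [0, 0, 0], "spin": 0}

```text
time_s: 11.75
tcp_pos: [0.497, 0.2347, 0.1492]
ee_rot: [[-0.996, -0.085, 0.0], [-0.085, 0.996, 0.001], [-0.0, 0.001, -1.0]]
wrist_force: [-0.7, 1.4, 1.4]
gripper_width: 0.34
gripper_force: 30.0
```

apply_moves:
  plan:
    - {"grip": 0.2, "offset": [0, 0, -0.3], "spin": 0}
    - {"grip": 0.2, "offset": [0, 0, -0.8], "spin": 0}
    - {"grip": 0.2, "offset": [0, 0, -1.6], "spin": 0}
    - {"grip": 0.2, "offset": [0, 0, -2.6], "spin": 0}
    - {"grip": 0.2, "offset": [0, 0, -2.6], "spin": 0}

```text
time_s: 12.25
tcp_pos: [0.4972, 0.2345, 0.1766]
ee_rot: [[-0.996, -0.085, 0.001], [-0.085, 0.996, 0.001], [-0.001, 0.001, -1.0]]
wrist_force: [-1.1, 0.8, -3.0]
gripper_width: 0.342
gripper_force: 30.0
```

apply_moves:
  plan:
    - {"grip": 0.2, "offset": [0, 0, -1.5], "spin": 0}
    - {"grip": 0.2, "offset": [0, 0, -3.5], "spin": 0}
    - {"grip": 0.2, "offset": [0, 0, -6], "spin": 0}
    - {"grip": 0.2, "offset": [0, 0, -8], "spin": 0}
    - {"grip": 0.2, "offset": [0, 0, -8.5], "spin": 0}

```text
time_s: 12.75
tcp_pos: [0.4981, 0.235, 0.2627]
ee_rot: [[-0.996, -0.085, 0.005], [-0.085, 0.996, 0.003], [-0.005, 0.003, -1.0]]
wrist_force: [0.8, 0.4, -3.8]
gripper_width: 0.345
gripper_force: 30.0
```

Run:
```python
from h import *
from station import r
s=r.sense();print(delta(s,(.5645,-.2365,.265),-6.1),s["tcp_pos"],s["wrist_force"],s["moment"],s["gripper_width"])
c=r.capture("side");cv2.imwrite("pics/p4.png",c["img"][40:300,180:440])
```

```text
(array([ -2.61, -47.54,  -0.36]), np.float64(0.192)) [0.49808637 0.23500962 0.26268488] [ 0.77776706  0.39774854 -3.78841768] [ 0.067101   -0.0292122  -0.01362896] 0.34536972482824685
```

View pics/p4.png

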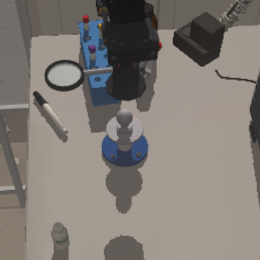

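Magnifier (126,80) hangs level, clear of the parking ball at (124,117). Carry it over.

apply_moves:
  plan:
    - {"grip": 0.2, "offset": [-0.1, -2, 0], "spin": 0.04}
    - {"grip": 0.2, "offset": [-0.3, -6, 0], "spin": 0.08}
    - {"grip": 0.2, "offset": [-0.6, -10.5, 0], "spin": 0.12}
    - {"grip": 0.2, "offset": [-0.8, -15, 0], "spin": 0.16}
    - {"grip": 0.2, "offset": [-1.1, -19.5, 0], "spin": 0.192}

```text
time_s: 13.3
tcp_pos: [0.5236, 0.0393, 0.2584]
ee_rot: [[-0.994, 0.108, -0.003], [0.108, 0.994, -0.0], [0.003, -0.001, -1.0]]
wrist_force: [1.9, 0.8, -4.9]
gripper_width: 0.341
gripper_force: 30.0
```

Run:
```python
from h import *
from station import r
s=r.sense();print(delta(s,(.5645,-.2365,.265),-6.1),s["tcp_pos"],s["wrist_force"])
```

```text
(array([ -7.05, -26.98,  -0.67]), np.float64(-0.002)) [0.52357585 0.03931996 0.25836787] [ 1.94825559  0.80078352 -4.87847159]
```

apply_moves:
  plan:
    - {"grip": 0.2, "offset": [-1.1, -4.4, 0], "spin": 0}
    - {"grip": 0.2, "offset": [-2.3, -8.8, 0], "spin": 0}
    - {"grip": 0.2, "offset": [-3.5, -13.2, 0], "spin": 0}
    - {"grip": 0.2, "offset": [-4.6, -17.5, 0], "spin": 0}
    - {"grip": 0.2, "offset": [-5.6, -21.5, 0], "spin": 0}

```text
time_s: 13.8
tcp_pos: [0.5564, -0.1806, 0.2581]
ee_rot: [[-0.994, 0.108, -0.003], [0.108, 0.994, 0.001], [0.003, 0.0, -1.0]]
wrist_force: [0.3, 1.0, -5.2]
gripper_width: 0.344
gripper_force: 30.0
```

apply_moves:
  plan:
    - {"grip": 0.2, "offset": [-0.7, -2.8, 0], "spin": 0}
    - {"grip": 0.2, "offset": [-1.2, -4.7, 0], "spin": 0}
    - {"grip": 0.2, "offset": [-1.3, -5.2, 0], "spin": 0}
    - {"grip": 0.2, "offset": [-1.3, -5.2, 0], "spin": 0}
    - {"grip": 0.2, "offset": [-1.3, -5.2, 0], "spin": 0}

```text
time_s: 14.3
tcp_pos: [0.5641, -0.2311, 0.259]
ee_rot: [[-0.994, 0.107, -0.002], [0.107, 0.994, 0.001], [0.002, 0.001, -1.0]]
wrist_force: [-0.7, 0.5, -4.2]
gripper_width: 0.344
gripper_force: 30.0
```

Run:
```python
from h import *
from station import r
s=r.sense();print(delta(s,(.5645,-.2365,.255),-6.1),s["tcp_pos"],s["wrist_force"],s["moment"])
for n in("side","top"):
    c=r.capture(n);np.savez(n+"5.npz",**c);cv2.imwrite(f"pics/{n}5.png",c["img"]);P=cloud(c)
    m=hsv(c,*ORANGE,(360,150,480,440));q=P[m];print(n,m.sum(),np.median(q,0) if m.any() else '')
a=cv2.imread("pics/side5.png")[250:450,250:450];b=cv2.imread("pics/top5.png")[130:330,360:560]
cv2.imwrite("pics/p5.png",cv2.resize(np.hstack([a,b]),None,fx=2,fy=2))
```

```text
(array([-0.1 , -0.53,  0.4 ]), np.float64(-0.0)) [ 0.56409937 -0.23108433  0.25901498] [-0.71758579  0.53539564 -4.15665867] [-0.00800904 -0.01799727 -0.03649778]
side 0 
top 0
```

View pics/p5.png

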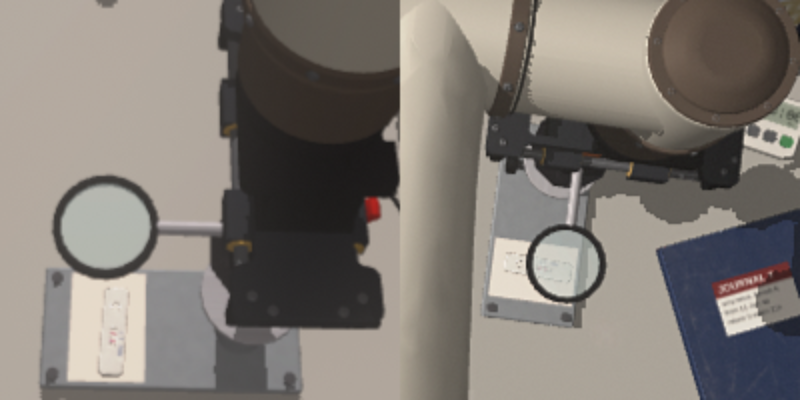

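The side half shows the lens at (105,227) beside the spot and the reading collar at (250,305) under the gripper; the top half shows the lens at (566,263). The parking ball is now bare, so I measure it against the reading ball the same way.

Run:
```python
from h import *
from scipy.optimize import least_squares
def sph(q):
    f=lambda p:np.linalg.norm(q-p,axis=1)-.016
    return least_squares(f,q.mean(0)-[0,0,.01],loss="soft_l1",f_scale=.001).x
for n in("side","top"):
    for name,f,c0,zc in(("park",n+"5.npz",(.4975,.234),.095),("read",n+"0.npz",(.5645,-.2365),.136)):
        c=load(f);P=cloud(c).reshape(-1,3)
        q=P[(np.hypot(P[:,0]-c0[0],P[:,1]-c0[1])<.024)&(P[:,2]>zc-.006)&(P[:,2]<zc+.025)]
        print(n,name,len(q),sph(q).round(4))
        q=P[(np.hypot(P[:,0]-c0[0],P[:,1]-c0[1])<.045)&(abs(P[:,2]-zc+.032)<.006)]
        (x,y),rad=cv2.minEnclosingCircle(q[:,:2].astype(np.float32));print("  collar",len(q),round(x,4),round(y,4),round(rad,4),np.median(q[:,2]).round(4))
```

```text
side park 217 [0.4975 0.2347 0.0946]
  collar 643 0.4979 0.2328 0.0384 0.0626
side read 425 [ 0.5655 -0.2364  0.1356]
  collar 1500 0.5653 -0.2367 0.0373 0.1037
top park 221 [0.4976 0.2353 0.0956]
  collar 823 0.4971 0.235 0.0372 0.0631
top read 237 [ 0.5648 -0.2362  0.1362]
  collar 875 0.5648 -0.2362 0.0374 0.1041
```

apply_moves:
  plan:
    - {"grip": 0.2, "offset": [-0.1, -0.5, 0.4], "spin": 0}
    - {"grip": 0.2, "offset": [-0.1, -0.5, 0.8], "spin": 0}
    - {"grip": 0.2, "offset": [-0.1, -0.5, 1.2], "spin": 0}
    - {"grip": 0.2, "offset": [-0.1, -0.5, 1.2], "spin": 0}
    - {"grip": 0.2, "offset": [-0.1, -0.5, 1.2], "spin": 0}

```text
time_s: 14.9
tcp_pos: [0.5649, -0.2369, 0.2478]
ee_rot: [[-0.994, 0.107, -0.0], [0.107, 0.994, -0.0], [0.0, -0.0, -1.0]]
wrist_force: [1.4, 0.0, -4.8]
gripper_width: 0.343
gripper_force: 30.0
```

```bash
cat > st.py <<'E'
from h import *
from station import r
s=r.sense();print(delta(s,(.5647,-.2365,.190),-6.1),np.round(s["tcp_pos"],4),np.round(s["wrist_force"],2),np.round(s["moment"],3),s["time_s"])
E
python3 st.py
```

```text
(array([0.02, 0.04, 5.78]), np.float64(-0.001)) [ 0.5649 -0.2369  0.2478] [ 1.41  0.01 -4.8 ] [-0.126  0.029 -0.035] 14.9
```

Within half a millimetre. I lower slowly and watch the force.

apply_moves:
  plan:
    - {"grip": 0.2, "offset": [0, 0, 0.3], "spin": 0}
    - {"grip": 0.2, "offset": [0, 0, 0.6], "spin": 0}
    - {"grip": 0.2, "offset": [0, 0, 0.9], "spin": 0}
    - {"grip": 0.2, "offset": [0, 0, 1.2], "spin": 0}
    - {"grip": 0.2, "offset": [0, 0, 1.4], "spin": 0}

```text
time_s: 15.4
tcp_pos: [0.5649, -0.2369, 0.2335]
ee_rot: [[-0.994, 0.107, -0.001], [0.107, 0.994, 0.0], [0.001, 0.0, -1.0]]
wrist_force: [-0.4, -0.2, -5.3]
gripper_width: 0.344
gripper_force: 30.0
```

```bash
python3 st.py
```

```text
(array([0.02, 0.04, 4.35]), np.float64(-0.001)) [ 0.5649 -0.2369  0.2335] [-0.36 -0.21 -5.33] [-0.028  0.007 -0.065] 15.4
```

apply_moves:
  plan:
    - {"grip": 0.2, "offset": [0, 0, 0.5], "spin": 0}
    - {"grip": 0.2, "offset": [0, 0, 1.0], "spin": 0}
    - {"grip": 0.2, "offset": [0, 0, 1.5], "spin": 0}
    - {"grip": 0.2, "offset": [0, 0, 2.0], "spin": 0}
    - {"grip": 0.2, "offset": [0, 0, 2.4], "spin": 0}

```text
time_s: 15.9
tcp_pos: [0.5647, -0.2369, 0.2093]
ee_rot: [[-0.994, 0.107, -0.001], [0.107, 0.994, 0.0], [0.001, 0.0, -1.0]]
wrist_force: [-0.5, 0.0, -4.2]
gripper_width: 0.341
gripper_force: 30.0
```

apply_moves:
  plan:
    - {"grip": 0.2, "offset": [0, 0, 0.3], "spin": 0}
    - {"grip": 0.2, "offset": [0, 0, 0.6], "spin": 0}
    - {"grip": 0.2, "offset": [0, 0, 0.9], "spin": 0}
    - {"grip": 0.2, "offset": [0, 0, 1.1], "spin": 0}

```text
time_s: 16.3
tcp_pos: [0.5647, -0.2369, 0.1987]
ee_rot: [[-0.994, 0.107, -0.001], [0.107, 0.994, 0.0], [0.001, 0.0, -1.0]]
wrist_force: [-2.4, -0.2, -4.1]
gripper_width: 0.341
gripper_force: 30.0
```

```bash
python3 st.py
```

```text
(array([0.01, 0.04, 0.87]), np.float64(-0.001)) [ 0.5647 -0.2369  0.1987] [-2.42 -0.23 -4.05] [ 0.099  0.539 -0.025] 16.3
```

apply_moves:
  plan:
    - {"grip": 0.2, "offset": [0.06, 0, 0.15], "spin": 0}
    - {"grip": 0.2, "offset": [0.06, 0, 0.3], "spin": 0}
    - {"grip": 0.2, "offset": [0.06, 0, 0.45], "spin": 0}
    - {"grip": 0.2, "offset": [0.06, 0, 0.6], "spin": 0}

```text
time_s: 16.7
tcp_pos: [0.5646, -0.2369, 0.193]
ee_rot: [[-0.994, 0.107, 0.001], [0.107, 0.994, -0.0], [-0.001, -0.0, -1.0]]
wrist_force: [-1.2, 0.6, -4.0]
gripper_width: 0.341
gripper_force: 30.0
```

apply_moves:
  plan:
    - {"grip": 0.2, "offset": [0, 0, 0.1], "spin": 0}
    - {"grip": 0.2, "offset": [0, 0, 0.15], "spin": 0}

```text
time_s: 16.9
tcp_pos: [0.5645, -0.2369, 0.1915]
ee_rot: [[-0.994, 0.107, 0.0], [0.107, 0.994, -0.0], [-0.0, -0.0, -1.0]]
wrist_force: [-1.0, -0.7, -3.5]
gripper_width: 0.345
gripper_force: 30.0
```

```bash
python3 st.py
```

```text
(array([-0.01,  0.04,  0.15]), np.float64(-0.001)) [ 0.5645 -0.2369  0.1915] [-0.99 -0.66 -3.47] [ 0.026  0.2   -0.02 ] 16.9
```

apply_moves:
  plan:
    - {"grip": 0.2, "offset": [0, 0, 0.08], "spin": 0}
    - {"grip": 0.2, "offset": [0, 0, 0.15], "spin": 0}

```text
time_s: 17.1
tcp_pos: [0.5645, -0.2369, 0.1901]
ee_rot: [[-0.994, 0.107, 0.0], [0.107, 0.994, -0.0], [-0.0, -0.0, -1.0]]
wrist_force: [-1.6, 0.3, 0.1]
gripper_width: 0.34
gripper_force: 30.0
```

apply_moves:
  plan:
    - {"grip": 0.2, "offset": [0, 0, 0.08], "spin": 0}
    - {"grip": 0.2, "offset": [0, 0, 0.12], "spin": 0}

```text
time_s: 17.3
tcp_pos: [0.5645, -0.2369, 0.1901]
ee_rot: [[-0.994, 0.107, 0.001], [0.107, 0.994, -0.001], [-0.001, -0.0, -1.0]]
wrist_force: [-2.8, 2.1, 4.5]
gripper_width: 0.339
gripper_force: 30.0
```

Seat felt at 0.190, exactly as predicted. I ease off and release.

apply_moves:
  plan:
    - {"grip": 0.2, "offset": [0, 0, -0.1], "spin": 0}
    - {"grip": 0.36, "offset": [0, 0, -0.1], "spin": 0}
    - {"grip": 0.42, "offset": [0, 0, -0.1], "spin": 0}
    - {"grip": 0.5, "offset": [0, 0, -0.1], "spin": 0}
    - {"grip": 0.6, "offset": [0, 0, -0.1], "spin": 0}

```text
time_s: 17.8
tcp_pos: [0.5647, -0.237, 0.1899]
ee_rot: [[-0.994, 0.107, 0.001], [0.107, 0.994, -0.0], [-0.001, -0.0, -1.0]]
wrist_force: [-0.2, -0.2, 0.5]
gripper_width: 0.513
gripper_force: 0.0
```

apply_moves:
  plan:
    - {"grip": 0.6, "offset": [0, 0, -0.5], "spin": 0}
    - {"grip": 0.6, "offset": [0, 0, -2.5], "spin": 0}
    - {"grip": 0.6, "offset": [0, 0, -6], "spin": 0}
    - {"grip": 0.4, "offset": [0, 0, -8], "spin": 0}
    - {"grip": 0.2, "offset": [-4, 0, -8], "spin": 0}

```text
time_s: 18.3
tcp_pos: [0.6035, -0.2418, 0.2767]
ee_rot: [[-0.994, 0.107, 0.009], [0.107, 0.994, -0.002], [-0.009, -0.001, -1.0]]
wrist_force: [0.9, -0.1, 1.1]
gripper_width: 0.494
gripper_force: 0.0
```

apply_moves:
  plan:
    - {"grip": 0, "offset": [-5, 0, 0], "spin": 0}
    - {"grip": 0, "offset": [-10, 0, 0], "spin": 0}
    - {"grip": 0, "offset": [-14, 0, 0], "spin": 0}

```text
time_s: 18.6
tcp_pos: [0.7454, -0.2563, 0.2698]
ee_rot: [[-0.994, 0.107, 0.001], [0.107, 0.994, -0.0], [-0.001, -0.0, -1.0]]
wrist_force: [0.9, 0.1, 0.1]
gripper_width: 0.234
gripper_force: 0.0
```

```bash
python3 st.py
python3 - <<'E'
from h import *
from station import r
o=[]
for n,(x,y) in(("side",(270,300)),("top",(370,150))):
    c=r.capture(n);np.savez(n+"6.npz",**c);P=cloud(c)
    for k,col in(("pad",RED),("grip",ORANGE)):
        m=hsv(c,*col,(x,y,x+180,y+180))&(P[...,2]>.1);q=P[m]
        if len(q):print(n,k,len(q),np.median(q,0).round(4),q.min(0).round(3),q.max(0).round(3))
    o.append(cv2.resize(c["img"][y:y+180,x:x+180],None,fx=2.2,fy=2.2))
cv2.imwrite("pics/p6.png",np.hstack(o))
E
```

```text
(array([18.18,  0.04,  7.97]), np.float64(-0.001)) [ 0.7454 -0.2563  0.2698] [0.88 0.11 0.06] [-0.063 -0.153  0.015] 18.6
side pad 141 [ 0.6163 -0.2426  0.1847] [ 0.606 -0.25   0.17 ] [ 0.626 -0.236  0.195]
side grip 474 [ 0.565  -0.2409  0.1993] [ 0.45  -0.465  0.164] [ 0.579 -0.222  0.876]
top pad 85 [ 0.6152 -0.2406  0.1841] [ 0.606 -0.247  0.17 ] [ 0.625 -0.235  0.196]
top grip 276 [ 0.5642 -0.2318  0.1994] [ 0.422 -0.251  0.158] [ 0.579 -0.023  1.236]
```

View pics/p6.png

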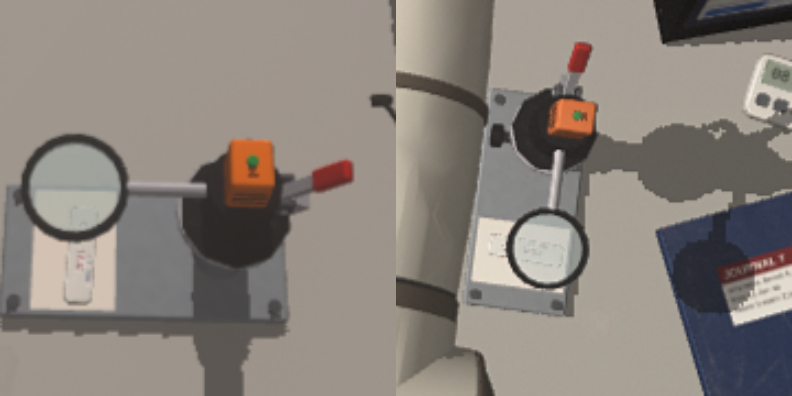

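It sits home and upright with the pin out (side half: block (250,170), pin (253,160)). The lens (75,187) lies above the spot and the pad (333,175) is up. Now I press the handle down with closed fingers.

apply_moves:
  plan:
    - {"grip": 0, "offset": [4, 0, 0], "spin": 0}
    - {"grip": 0, "offset": [8, 0, 0], "spin": 0}
    - {"grip": 0, "offset": [11, 0, 0.8], "spin": 0}
    - {"grip": 0, "offset": [11.6, 0, 2.5], "spin": 0}
    - {"grip": 0, "offset": [11.6, 0, 3.0], "spin": 0}

```text
time_s: 19.2
tcp_pos: [0.6257, -0.2434, 0.2398]
ee_rot: [[-0.994, 0.107, -0.001], [0.107, 0.994, 0.001], [0.001, 0.001, -1.0]]
wrist_force: [0.1, 1.3, -0.7]
gripper_width: 0.005
gripper_force: 0.0
```

```bash
sed -i 's/.5647,-.2365,.190/.6296,-.2435,.237/' st.py; python3 st.py
```

```text
(array([-0.39,  0.03,  0.28]), np.float64(-0.001)) [ 0.6257 -0.2434  0.2398] [ 0.11  1.27 -0.72] [-0.036 -0.015  0.035] 19.2
```

apply_moves:
  plan:
    - {"grip": 0, "offset": [-0.4, 0, 0.8], "spin": 0}
    - {"grip": 0, "offset": [-0.4, 0, 1.6], "spin": 0}
    - {"grip": 0, "offset": [-0.4, 0, 2.2], "spin": 0}
    - {"grip": 0, "offset": [-0.45, 0, 2.7], "spin": 0}
    - {"grip": 0, "offset": [-0.5, 0, 3.2], "spin": 0}

```text
time_s: 19.7
tcp_pos: [0.6376, -0.245, 0.2112]
ee_rot: [[-0.994, 0.105, 0.012], [0.105, 0.994, -0.004], [-0.013, -0.003, -1.0]]
wrist_force: [7.2, 1.7, 10.6]
gripper_width: 0.008
gripper_force: 5.5
```

apply_moves:
  plan:
    - {"grip": 0, "offset": [-0.1, 0, 0.5], "spin": 0}
    - {"grip": 0, "offset": [-0.2, 0, 1.0], "spin": 0}
    - {"grip": 0, "offset": [-0.3, 0, 1.5], "spin": 0}
    - {"grip": 0, "offset": [-0.4, 0, 2.0], "spin": 0}

```text
time_s: 20.1
tcp_pos: [0.6476, -0.2465, 0.1956]
ee_rot: [[-0.994, 0.104, 0.03], [0.103, 0.995, -0.008], [-0.03, -0.005, -1.0]]
wrist_force: [13.7, -1.3, 11.2]
gripper_width: 0.005
gripper_force: 8.9
```

```bash
sed -i 's/.6296,-.2435,.237/.6356,-.2441,.170/' st.py; python3 st.py
```

```text
(array([1.3 , 0.13, 2.52]), np.float64(0.003)) [ 0.6476 -0.2465  0.1956] [13.69 -1.34 11.24] [-0.435 -4.396  0.074] 20.1
```

The tool is being pushed outward, so it is on the pad's end face. I lift off and go further inboard.

apply_moves:
  plan:
    - {"grip": 0, "offset": [-0.4, 0, -0.5], "spin": 0}
    - {"grip": 0, "offset": [-0.8, 0, -1.5], "spin": 0}
    - {"grip": 0, "offset": [-0.8, 0, -4.5], "spin": 0}
    - {"grip": 0, "offset": [-0.8, 0, -7], "spin": 0}
    - {"grip": 0, "offset": [-3.8, 0, -7], "spin": 0}

```text
time_s: 20.6
tcp_pos: [0.6747, -0.2496, 0.2644]
ee_rot: [[-0.994, 0.107, 0.007], [0.107, 0.994, -0.003], [-0.007, -0.002, -1.0]]
wrist_force: [1.7, -1.5, 1.2]
gripper_width: 0.006
gripper_force: 0.0
```

```bash
cat > look2.py <<'E'
from h import *
from station import r
o=[]
for n,(x,y) in(("side",(270,300)),("top",(370,150))):
    c=r.capture(n);P=cloud(c)
    for k,col in(("pad",RED),("grip",ORANGE)):
        m=hsv(c,*col,(x,y,x+180,y+180))&(P[...,2]>.1)&(P[...,2]<.22);q=P[m]
        if len(q):print(n,k,len(q),np.median(q,0).round(4),q.min(0).round(3),q.max(0).round(3))
    o.append(cv2.resize(c["img"][y:y+180,x:x+180],None,fx=2.2,fy=2.2))
cv2.imwrite("pics/p7.png",np.hstack(o))
E
python3 look2.py;python3 st.py
```

```text
side pad 172 [ 0.6268 -0.2443  0.1691] [ 0.614 -0.251  0.161] [ 0.64  -0.238  0.177]
side grip 451 [ 0.5618 -0.2406  0.1993] [ 0.549 -0.253  0.164] [ 0.576 -0.222  0.205]
top pad 99 [ 0.6263 -0.2427  0.1685] [ 0.615 -0.249  0.161] [ 0.639 -0.236  0.178]
top grip 277 [ 0.5611 -0.2318  0.1989] [ 0.549 -0.25   0.161] [ 0.576 -0.22   0.205]
(array([4.15, 0.02, 8.72]), np.float64(-0.001)) [ 0.6767 -0.2487  0.2572] [-0.2  -0.06 -1.54] [0.027 0.029 0.036] 20.7
```

apply_moves:
  plan:
    - {"grip": 0, "offset": [3.5, 0, 0], "spin": 0}
    - {"grip": 0, "offset": [5, 0, 1], "spin": 0}
    - {"grip": 0, "offset": [5, 0, 3], "spin": 0}
    - {"grip": 0, "offset": [5, 0, 4], "spin": 0}
    - {"grip": 0, "offset": [5, 0, 4.2], "spin": 0}

```text
time_s: 21.2
tcp_pos: [0.624, -0.2432, 0.2134]
ee_rot: [[-0.994, 0.107, -0.005], [0.107, 0.994, 0.001], [0.005, 0.001, -1.0]]
wrist_force: [-0.7, 0.3, -0.6]
gripper_width: 0.008
gripper_force: 0.0
```

```bash
python3 st.py
```

```text
(array([-1.19,  0.03,  4.33]), np.float64(-0.001)) [ 0.624  -0.2432  0.2134] [-0.67  0.31 -0.63] [-0.012 -0.054 -0.037] 21.2
```

apply_moves:
  plan:
    - {"grip": 0, "offset": [-0.1, 0, 0.6], "spin": 0}
    - {"grip": 0, "offset": [-0.2, 0, 1.2], "spin": 0}
    - {"grip": 0, "offset": [-0.2, 0, 1.7], "spin": 0}
    - {"grip": 0, "offset": [-0.3, 0, 2.2], "spin": 0}

```text
time_s: 21.6
tcp_pos: [0.6286, -0.2439, 0.194]
ee_rot: [[-0.994, 0.107, 0.001], [0.107, 0.994, -0.001], [-0.002, -0.0, -1.0]]
wrist_force: [-0.1, -0.6, 2.2]
gripper_width: 0.008
gripper_force: 0.8
```

apply_moves:
  plan:
    - {"grip": 0, "offset": [-0.1, 0, 0.4], "spin": 0}
    - {"grip": 0, "offset": [-0.2, 0, 0.8], "spin": 0}
    - {"grip": 0, "offset": [-0.3, 0, 1.2], "spin": 0}
    - {"grip": 0, "offset": [-0.3, 0, 1.2], "spin": 0}

```text
time_s: 22.0
tcp_pos: [0.6309, -0.244, 0.1811]
ee_rot: [[-0.994, 0.107, -0.001], [0.107, 0.994, 0.0], [0.001, 0.0, -1.0]]
wrist_force: [0.0, 0.3, 1.3]
gripper_width: 0.01
gripper_force: 0.2
```

```bash
python3 st.py
```

```text
(array([-0.47,  0.04,  1.11]), np.float64(-0.001)) [ 0.6309 -0.244   0.1811] [0.05 0.28 1.34] [-0.1   -0.101 -0.049] 22.0
```

Moving at about 1–2 N; continue to the stop.

apply_moves:
  plan:
    - {"grip": 0, "offset": [0, 0, 0.3], "spin": 0}
    - {"grip": 0, "offset": [0, 0, 0.6], "spin": 0}
    - {"grip": 0, "offset": [0, 0, 0.8], "spin": 0}
    - {"grip": 0, "offset": [0, 0, 1.0], "spin": 0}

```text
time_s: 22.4
tcp_pos: [0.6312, -0.2441, 0.1717]
ee_rot: [[-0.994, 0.107, 0.001], [0.107, 0.994, -0.0], [-0.001, -0.0, -1.0]]
wrist_force: [1.7, 0.3, 2.3]
gripper_width: 0.008
gripper_force: 0.9
```

apply_moves:
  plan:
    - {"grip": 0, "offset": [0, 0, 0.15], "spin": 0}
    - {"grip": 0, "offset": [0, 0, 0.3], "spin": 0}
    - {"grip": 0, "offset": [0, 0, 0.3], "spin": 0}

```text
time_s: 22.7
tcp_pos: [0.6316, -0.2442, 0.1699]
ee_rot: [[-0.994, 0.107, 0.002], [0.107, 0.994, -0.001], [-0.002, -0.001, -1.0]]
wrist_force: [0.8, 0.4, 5.8]
gripper_width: 0.002
gripper_force: 2.6
```

apply_moves:
  plan:
    - {"grip": 0, "offset": [0, 0, 0.15], "spin": 0}
    - {"grip": 0, "offset": [0, 0, 0.3], "spin": 0}
    - {"grip": 0, "offset": [0, 0, 0.3], "spin": 0}

```text
time_s: 23.0
tcp_pos: [0.6332, -0.2445, 0.1685]
ee_rot: [[-0.994, 0.106, 0.007], [0.106, 0.994, -0.002], [-0.007, -0.002, -1.0]]
wrist_force: [3.0, -0.4, 8.2]
gripper_width: 0.004
gripper_force: 3.9
```

```bash
python3 st.py
```

```text
(array([-0.23,  0.07, -0.15]), np.float64(0.0)) [ 0.6332 -0.2445  0.1685] [ 3.03 -0.37  8.18] [ 0.031 -0.728  0.033] 23.0
```

apply_moves:
  plan:
    - {"grip": 0, "offset": [0, 0, 0.2], "spin": 0}
    - {"grip": 0, "offset": [0, 0, 0.4], "spin": 0}
    - {"grip": 0, "offset": [0, 0, 0.4], "spin": 0}

```text
time_s: 23.3
tcp_pos: [0.6353, -0.245, 0.1665]
ee_rot: [[-0.994, 0.105, 0.012], [0.105, 0.994, -0.004], [-0.013, -0.003, -1.0]]
wrist_force: [4.1, 0.8, 10.7]
gripper_width: 0.003
gripper_force: 5.6
```

apply_moves:
  plan:
    - {"grip": 0, "offset": [0, 0, -1], "spin": 0}
    - {"grip": 0, "offset": [0, 0, -4], "spin": 0}
    - {"grip": 0, "offset": [-2, 0, -8], "spin": 0}
    - {"grip": 0, "offset": [-6, 0, -10], "spin": 0}
    - {"grip": 0, "offset": [-10, 0, -10], "spin": 0}

```text
time_s: 23.8
tcp_pos: [0.7314, -0.2554, 0.2673]
ee_rot: [[-0.994, 0.107, 0.006], [0.107, 0.994, -0.002], [-0.006, -0.001, -1.0]]
wrist_force: [1.7, -0.0, 0.6]
gripper_width: 0.001
gripper_force: 0.0
```

```bash
python3 look2.py
```

```text
side pad 162 [ 0.6342 -0.2457  0.1477] [ 0.62  -0.253  0.145] [ 0.648 -0.238  0.151]
side grip 462 [ 0.5619 -0.2409  0.1992] [ 0.549 -0.253  0.164] [ 0.576 -0.222  0.204]
top pad 94 [ 0.6328 -0.2433  0.1481] [ 0.62  -0.251  0.141] [ 0.646 -0.237  0.154]
top grip 283 [ 0.561  -0.2317  0.1991] [ 0.549 -0.251  0.162] [ 0.577 -0.219  0.204]
```

View pics/p7.png

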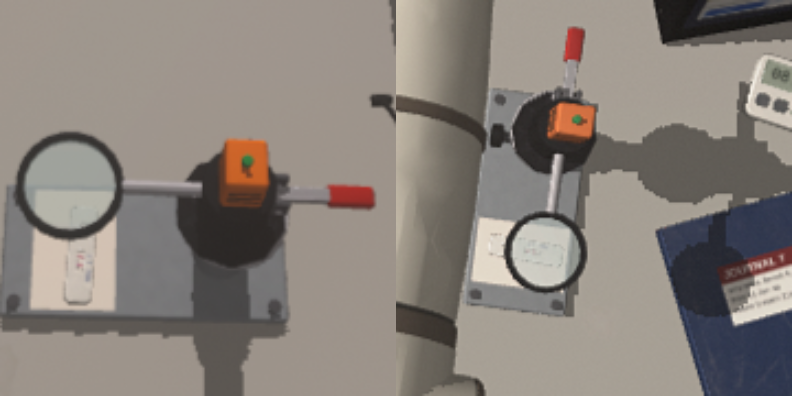

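The pad (350,196) lies level at z 0.148, the expected locked height. The pin (247,160) is out, and the lens (70,185) is over the spot with the cassette in place. One quick slope check against the locked start, then hand in.

Run:
```python
from h import *
from station import r
def slope(c,roi,zlo):
    P=cloud(c);q=P[hsv(c,*RED,roi)&(P[...,2]>zlo)&(P[...,2]<.22)];m=np.median(q,0);q=q[abs(q[:,2]-m[2])<.004]
    return np.polyfit(q[:,0],q[:,2],1)[0].round(3),m.round(4)
sl=[]
for n,r0,r1 in(("side",(325,140,355,160),(270,300,450,480)),("top",(180,185,205,215),(370,150,550,330))):
    a=slope(load(n+"0.npz"),r0,.09);b=slope(r.capture(n),r1,.1);print(a,b);sl.append(b[0]-a[0])
s=r.sense();print(s["time_s"],s["wrist_force"])
if max(map(abs,sl))<.08: print(r.finish_job())
```

```text
(np.float64(0.056), array([0.568 , 0.2394, 0.1085])) (np.float64(-0.015), array([ 0.6343, -0.2457,  0.1474]))
(np.float64(0.021), array([0.5673, 0.2411, 0.109 ])) (np.float64(-0.06), array([ 0.633 , -0.2434,  0.1475]))
24.0 [-1.12162318  0.22904688 -0.08695779]
```

```bash
python3 -c "
from station import r
print(r.finish_job())"
```

```text
the job is handed in; nothing more can be done
None
```

The magnifier sits home on the reading stand with its lens over the spot and the handle pressed fully down; the job was handed in at about 24 s, with no verdict returned. Two blemishes: it rocked in its play on the parking stand while I raised the handle, and a first press slid off the pad (about 18 N), shifting it roughly 3 mm.

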